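# Free the finished board from the rework holder and put it in its tray

### The job

The green circuit board in the holder is finished: loosen the yellow wing knob (anticlockwise, a good quarter turn) to free the sliding jaw, then slide that jaw fully back to its stop. Draw the board out of the fixed jaw, lift it out by its heat sink and lay it flat, without dropping it, in the tray with the green tag. Leave the holder loosened and open, and leave the red board and the other things on the bench where they are.

Things in the scene. Friction and masses are not known exactly. Their poses are not given: they have to be found in the camera images.
- holder: Board holder fixed to the bench: aluminium base plate 130 x 230 mm (its x, y), dark jaws about 115 mm long along its x, tops 36 mm above the bench. Origin: centre of the underside, z up. Fixed jaw at +y, sliding jaw at -y. Two grey rest strips (tops 24 mm above the bench) carry the board between the jaws and keep it level when the sliding jaw is moved away.
- jaw_face (a point): Bottom of the groove in the sliding jaw, mid-length, 26 mm above the bench; moves with the jaw. Both jaws have a groove 4 mm high (24 to 28 mm above the bench) and 5 mm deep, in which a long edge of the board sits under a lip 5 mm wide, so the board cannot be lifted straight up.
- jaw (a joint): Position of the sliding jaw in m: 0 = closed on the board (start), grows as it slides along holder -y, away from the board, to its stop at 0.035. It carries the wing knob, by which it can be pulled. Freed, it slides with about 1 to 2 N; while the knob is tight it holds against more than 60 N.
- knob (a joint): Angle of the wing knob in rad, anticlockwise seen from above is positive. Starts tight, between 0 and 0.3. Unscrewing makes it grow, to the end of its thread at 3.0; the jaw is free from about 0.8 on, the knob counts as loosened above 1.0. Turning takes about 0.15 N m; it stays where it is left. Its axis is vertical.
- knob_grip (a point): TCP point for gripping the knob from above: on its axis, 69 mm above the bench, at holder x = 0, y = -33 mm when the jaw is at 0. Turns with the knob. Yellow wing 44 mm long along point y, 12 mm thick along point x (close the fingers along x), 48 to 72 mm above the bench, on a hub 26 mm across, 40 to 48 mm. At knob angle 0 the wing lies along holder y.
- board: Loose green circuit board, 90 x 70 x 2 mm (its x, y, z), 80 to 140 g. Origin: centre of the underside. Heat sink in the middle; connectors at both short ends reach 9 mm above the underside. Starts in the holder at holder x = 0, y = +30 mm, 24 mm above the bench, x along holder x. With the jaw back, draw it level along holder -y by at least 6 mm (25 mm is free), then lift.
- board_grip (a point): TCP point for gripping the board's bright finned aluminium heat sink from above: over the board's centre, 34 mm above its underside, so the fingertips reach 17 mm down its sides. The heat sink is 40 mm along board x, 24 mm along board y (close the fingers along y), 4 to 32 mm above the underside. Axes as the board's.
- tray_green: The green board's own tray: flat black tray with a green tag, fixed, 104 x 84 mm (its x, y), 9 mm high, floor and walls 3 mm, inside 98 x 78 mm: 4 mm to spare round the board. Origin: centre of the underside. The tag, 22 x 70 mm, sticks out at its -x end. The board lies with its long side along tray x, either way round, underside 3 mm above the bench.
- tray_blue: The same kind of tray with a blue tag, for another board; empty, stays empty.
- tray_red: The same kind of tray with a red tag; it holds the red board.
- board_red: Red circuit board of the same size and shape with a black heat sink, lying in the red-tagged tray; loose, origin at the centre of its underside. Not to be disturbed.
- spool: Bystander: reel of solder standing on end, 54 mm across, 46 mm high; loose, origin at the centre of the underside.
- jar: Bystander: small amber flux jar with a black cap, 44 mm across, 50 mm high; loose, origin at the centre of the underside.
- meter: Bystander: orange handheld multimeter lying on its back, 150 x 76 x 46 mm; loose, origin at the centre of the underside.
- driver: Bystander: screwdriver with a blue handle, 160 mm long, 26 mm thick, lying on the bench; loose, origin at the middle of its length on the underside, blade towards its +x.
Things that resemble listed ones, but are neither listed nor needed, are in the scene too. There is more than one size of the board; the one meant has the size given above. What is shaped like the tray_green but white is not meant.

How it is judged (in metres and radians):
On the way, in this order (a step that is already met when the one before it is completed fails the run):
1. the wing knob is loosened (joint above 1.0 rad) (value of joint knob above 1 rad), for 0.1 s.
2. the sliding jaw is slid back to its stop (within 5 mm) (value of joint jaw above 0.03 m), for 0.2 s.
At the end, for the whole second after the job is handed in: the green board lies flat and at rest on the floor of the green-tagged tray (within 6 mm of centre both ways, underside within 2 mm of the tray floor, tilt under 0.05 rad, sides along the tray's), the knob is loosened (above 1.0 rad) and the sliding jaw is back at its stop (above 0.030 m) (x of board in the frame of tray_green between -0.006 and 0.006 m and y of board in the frame of tray_green between -0.006 and 0.006 m and z of board in the frame of tray_green below 0.005 m and angle between board's own z axis and vertical below 0.05 rad and angle between the x axis of board and the x axis of tray_green, either way round below 0.15 rad and linear speed of board below 0.02 m/s and value of joint knob above 1 rad and value of joint jaw above 0.03 m); the robot touches nothing.
It fails at once if the jaw is forced back more than 5 mm while the knob is still tight (below 0.5 rad) (value of joint jaw above 0.005 m and value of joint knob below 0.5 rad).
It fails at once if the green board is let fall (faster than 0.45 m/s while no finger touches it: a drop of about 1 cm) (linear speed of board above 0.45 m/s and contact force between the fingers and board below 0.05 N).
It fails at once if the red board is moved more than 10 mm (distance of board_red from where it was at the start of the episode above 0.01 m).
It fails at once if another thing on the bench (reel, jar, meter, screwdriver) is moved more than 30 mm (distance of any of spool, jar, meter, driver from where it was at the start of the episode above 0.03 m).
It also fails if it takes over 51 s, if anything falls off the work surface, if the arm or the gripper's body presses on something with over 40 N, if the wrist force passes 120 N, or if a joint passes its speed limit or range.

### The arm

A 7-joint arm with a two-finger parallel gripper is mounted at the origin on the work surface. World frame = base frame: x ahead of the robot, y to its left, z up, the work surface at z = 0. Lengths are in mm, angles in rad, forces in N, time in s.
With the tool pointing down it reaches from about 400 to 850 mm from the base axis. Payload 4.5 kg.
Tool frame: the origin (TCP) lies between the finger pads, 19 mm behind the fingertips; this is the grasp point; z points along the fingers, y is the line along which they close (so a half turn about z gives the same grasp; the last joint's range is limited). The gripper opens to 85 mm and grips with 20 to 120 N. Pads are 22 mm wide; open, the fingers measure 114 mm over their backs; the gripper's body (76 mm by 85 mm) begins 54 mm behind the grasp point. The pads swing forward as they close: fully open they stand 13 mm farther back than shut.
Start: joints at [-1.16, 0.689, -0.195, 1.565, 0.157, 0.902, -0.215], TCP at [229.949, 581.185, 250.017] pointing down, gripper open.
Joint ranges: [-3.01, 3.01], [-0.46, 2.08], [-1.47, 1.51], [0.13, 2.56], [-1, 4.14], [0.04, 2.09], [-2.66, 2.66]. Speed limits (rad/s): [2.57, 2.57, 3.14, 3.14, 3.14, 3.14, 3.14].

### API

Orientations are given as [roll, pitch, yaw] about the fixed x, y, z axes, in that order (R = Rz(yaw) Ry(pitch) Rx(roll)).
In Python, from cell import monitor, viewer, job gives the robot as it stands. The module is installed in compiled form; this text tells all that it offers.
- The arm moves only by the tool jog_arm, never from a script. Its arguments are lists of equal length, an entry for each row: "dp": the shift along the world's x, y, z normalised to -1 to 1, where 1 is 0.4 m, a list of three; "rotation": the turn, a rotation vector about the world's x, y, z normalised to -1 to 1, where 1 is 2 pi rad, a list of three. In form: {"dp": [[tx, ty, tz], ...], "rotation": [[wx, wy, wz], ...]}. A call has 1 to 20 rows; each row is the pose to reach, as a shift and turn from the pose commanded when the call began, turning the shorter way round; what a row does not reach only later rows make up. A row lasts 1/8 s, in which the tool goes at most 62.5 mm and 10.7 degrees, less where a joint would pass 70% of its speed; a pose out of reach is approached as far as the arm can. A call with a number of a shift or a turn outside -1 to 1 is refused whole. A call with a gripper value outside its range is refused whole. "grip" is the finger opening in mm, from 0 to 85.4, set as the call begins (left out, the last holds). The fingers move at their own pace and stop on an object; "squeeze" is the grip in N (left out, the last holds). Time passes only in rows, so rows that repeat a pose let the fingers close. It gives the time, the measured TCP pose, the force, the opening and the grip force at its end, in the units of the state.
- monitor.get_obs(): the state, without advancing time (a new reading comes with each control period).
- viewer.camera(name): name is "scene" or "top"; returns a dict with "pixels" (400x640x3 uint8, blue, green, red), "vertical_fov" (degrees; the focal length in pixels is half the picture's height over the tangent of half this angle, whatever the lens; pixels are square), "cx", "cy" (the principal point, pixels), "T" (4x4, takes a point from camera to world coordinates). Camera axes: x right, y up, looking along -z (the intrinsics and any distortion apply to the point x, -y, -z); pixel columns grow to the right and rows downward; lengths in mm; the calibration is good to about 2 mm. A picture is of the moment at which its call begins. There is no depth.
- job.job_done(): hands the job in; it is judged then, once.
The state is a dict: "clock": time; "joint_positions": joint angles; "joint_velocities": joint speeds; "joint_torque": joint torques, N m; "tcp_pos": TCP position; "orientation": TCP orientation; "wrist_force": force on the tool from outside, world axes, zero at the start; "wrist_torque": the same for the moment, N m; "gripper_width": finger opening in mm; "gripper_force": force on a finger pad.
Only numpy, scipy, OpenCV 4.12 (cv2) and the standard library are available. Lean on these libraries where they do the work, as an engineer would, in place of code of your own. Each camera call takes 0.05 s, during which the arm holds its last target. There are 200 camera calls.

## Working session

There is one attempt and no reset: what is moved stays moved. The work goes in short steps, Python scripts to look and compute and a tool call to move; the robot and the scene stay as the last step left them, time stands still between calls to the robot, and variables do not carry over. Pictures are saved under pics/ and viewed, at most 10 in all, crops included, and the job is handed in when it is done.

Besides the shell and the picture viewer there is one more tool, called after ">>>" as name(argument=value, ...) on one line, values as JSON. jog_arm: Moves the arm, as the interface text tells. Its arguments: {"type":"object","properties":{"dp":{"type":"array","items":{"type":"array","items":{"type":"number","minimum":-1,"maximum":1}}},"rotation":{"type":"array","items":{"type":"array","items":{"type":"number","minimum":-1,"maximum":1}}},"grip":{"type":"number"},"squeeze":{"type":"number"}},"required":["dp","rotation"]}

```bash
mkdir -p pics; cat > h.py <<'E'
import numpy as np, cv2
from cell import monitor, viewer, job
def cam(n):
    c=viewer.camera(n); return c
def save(n,f): 
    c=cam(n); cv2.imwrite(f,c['pixels']); np.save(n+'_T.npy',c['T']); 
    import json; json.dump({k:(v if not hasattr(v,'tolist') else v.tolist()) for k,v in c.items() if k!='pixels'},open(n+'.json','w')); return c
E
python3 - <<'E'
from h import *
for n in('scene','top'):
    c=save(n,f'pics/{n}0.png'); print({k:v for k,v in c.items() if k!='pixels'})
print(monitor.get_obs())
E
```

```text
{'vertical_fov': 55.333486562344625, 'cx': 311.90095087499117, 'cy': 197.52365393513347, 'T': array([[ 4.41964024e-01, -6.25550738e-01,  6.42926183e-01,
         1.24323064e+03],
       [ 8.97032032e-01,  3.07282220e-01, -3.17665188e-01,
        -3.57615722e+02],
       [ 1.15590802e-03,  7.17121965e-01,  6.96946735e-01,
         8.04629406e+02],
       [ 0.00000000e+00,  0.00000000e+00,  0.00000000e+00,
         1.00000000e+00]])}
{'vertical_fov': 56.1765380086071, 'cx': 321.3425132174104, 'cy': 199.1594098642354, 'T': array([[ 2.56818816e-03,  9.82598749e-01, -1.85723189e-01,
         3.98320369e+02],
       [-9.99992836e-01,  3.03995695e-03,  2.25544334e-03,
        -4.39779573e+01],
       [ 2.78078631e-03,  1.85716066e-01,  9.82599517e-01,
         1.06863558e+03],
       [ 0.00000000e+00,  0.00000000e+00,  0.00000000e+00,
         1.00000000e+00]])}
{'clock': 0.1, 'joint_positions': array([-1.16021565,  0.6899189 , -0.19451475,  1.56621061,  0.15729945,
        0.90247561, -0.21509539]), 'joint_velocities': array([-7.76111467e-04, -2.48508830e-03, -1.02623413e-03, -1.56582696e-03,
        3.90460715e-04, -8.30182563e-06,  1.29681166e-03]), 'joint_torque': array([-4.39432581e-03, -5.40602660e+01, -1.27150074e+00, -1.58985543e+01,
        9.50625690e-03,  4.42512101e-03, -1.05497541e-06]), 'tcp_pos': array([229.80030204, 580.65011594, 249.26018211]), 'orientation': array([-3.13997425e+00,  1.14783144e-04,  2.76488491e+00]), 'wrist_force': array([ 0.76539493, -0.62838925, -0.46058583]), 'wrist_torque': array([-0.0425279 , -0.0306943 ,  0.00948218]), 'gripper_force': 0.0, 'gripper_width': 85.25914072160933}
```

View pics/top0.png

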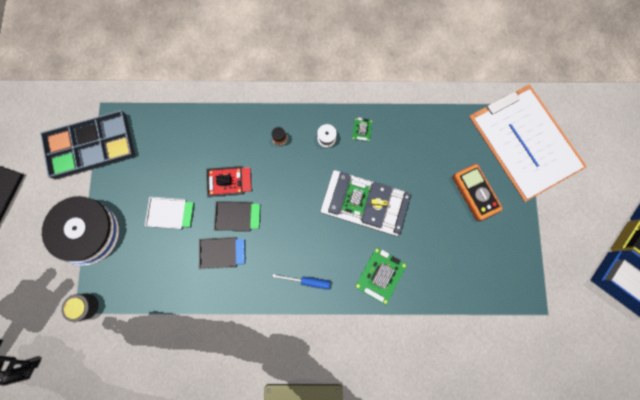

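View pics/scene0.png

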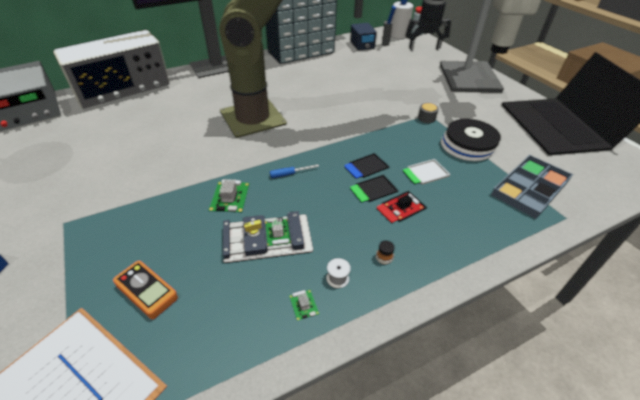

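Top view: green boards at (357,198) in the holder (the meant one), (382,275) loose and larger, and (363,128) loose and smaller. Green-tagged trays are black at (237,216) (meant) and white at (170,213) (a decoy). The knob is at (379,204). I'll confirm in enlarged crops.

```bash
python3 - <<'E'
from h import *
a=cv2.imread('pics/top0.png'); 
h=cv2.resize(a[160:245,310:420],None,fx=7,fy=7,interpolation=cv2.INTER_CUBIC)
cv2.imwrite('pics/c1.png',h)
t=cv2.resize(a[190:280,190:280],None,fx=6,fy=6,interpolation=cv2.INTER_CUBIC)
cv2.imwrite('pics/c2.png',t)
b=cv2.imread('pics/scene0.png')
cv2.imwrite('pics/c3.png',cv2.resize(b[205:265,215:320],None,fx=7,fy=7,interpolation=cv2.INTER_CUBIC))
E
```

```text
(no output)
```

View pics/c1.png

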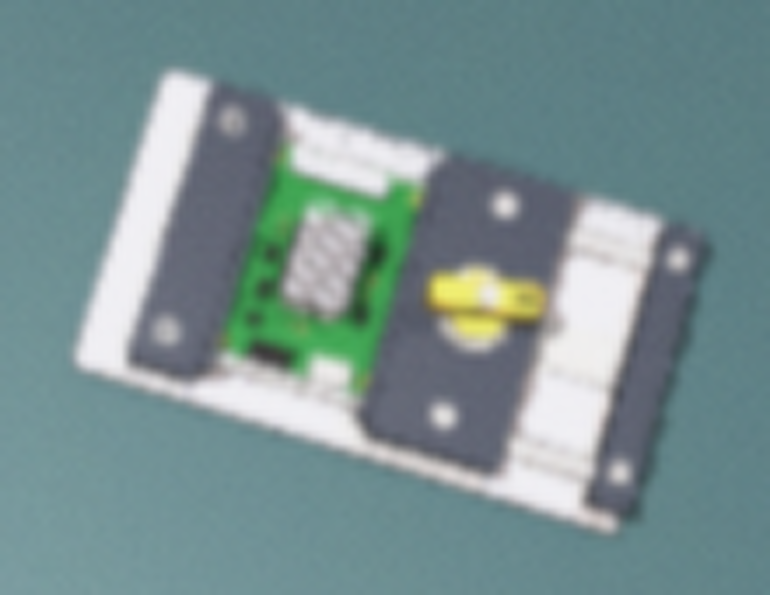

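View pics/c2.png

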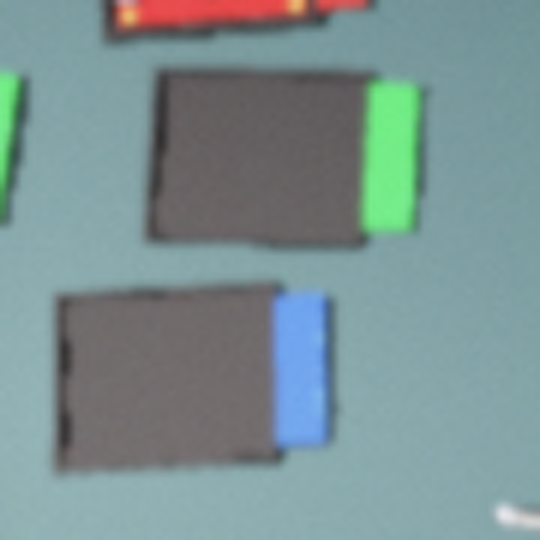

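View pics/c3.png

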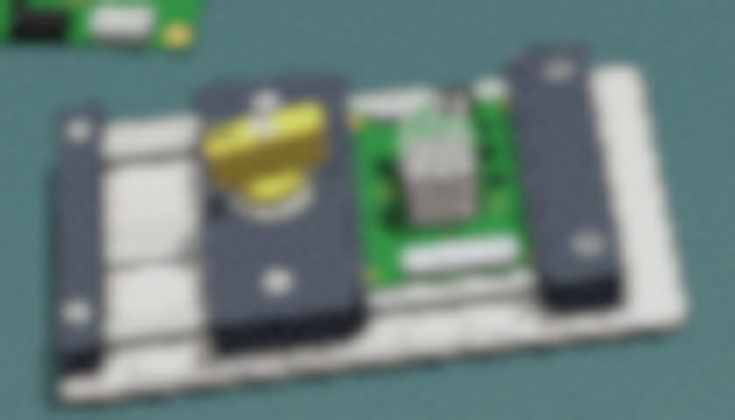

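Crops confirm it: the board with the bright heat sink sits between the holder jaws, and the black tray at crop (265,157) has the green tag. Blue tray is next to it at (170,375). Now fit the poses.

```bash
cat >> h.py <<'E'
import json
from scipy.optimize import least_squares
C={}
def load(n):
    d=json.load(open(n+'.json')); d['T']=np.array(d['T']); return d
def proj(n,P):
    d=load(n); T=d['T']; p=(np.atleast_2d(P)-T[:3,3])@T[:3,:3]
    f=200/np.tan(np.radians(d['vertical_fov'])/2)
    return np.c_[d['cx']+f*p[:,0]/-p[:,2], d['cy']+f*p[:,1]/p[:,2]]
def pt(x,y,yaw,L):
    L=np.atleast_2d(np.array(L,float)); c,s=np.cos(yaw),np.sin(yaw)
    return np.c_[x+c*L[:,0]-s*L[:,1],y+s*L[:,0]+c*L[:,1],L[:,2]]
def back(n,uv,z):
    return least_squares(lambda q:(proj(n,[q[0],q[1],z])[0]-uv),[500,0]).x
E
cat > fit.py <<'E'
from h import *
k=lambda x,y,ox,oy,s:((x+.5)/s-.5+ox,(y+.5)/s-.5+oy)
t1=lambda x,y:k(x,y,310,160,7); s1=lambda x,y:k(x,y,215,205,7); t2=lambda x,y:k(x,y,190,190,6)
H=-1
obs=[('top',t1(172,70),(65,115,H)),('top',t1(80,368),(-65,115,H)),('top',t1(612,530),(-65,-115,H)),
('scene',s1(640,68),(-65,115,H)),('scene',s1(685,315),(65,115,H)),('scene',s1(62,385),(65,-115,H)),
('top',t1(328,260),(0,30,56)),('top',t1(488,295),(0,-33,72)),('scene',s1(437,135),(0,30,56)),('scene',s1(265,130),(0,-33,72))]
def res(q):
    r=[]
    for n,uv,L in obs:
        L=list(L); 
        if L[2]==H: L[2]=q[3]
        r.append(proj(n,pt(q[0],q[1],q[2],L))[0]-uv+ (q[4:6] if n=='scene' else 0))
    return np.array(r).ravel()
f=least_squares(lambda q:np.r_[res(q),q[4:6]*.3],[550,-60,-.2,8,0,0],x_scale=[10,10,.1,1,1,1],loss='soft_l1'); q=f.x
print('holder',q); print(res(q).reshape(-1,2).round(2))
for nm,L in(('knob',(0,-33,69)),('board',(0,30,58))): print(nm,pt(*q[:3],L))
a,b=[back('top',t1(*u),72) for u in((430,290),(545,300))]; print('wing dir',np.degrees(np.arctan2(*(a-b)[::-1])),np.linalg.norm(a-b))
c=[back('top',t2(*u),9) for u in((160,72),(378,75),(367,246),(150,240))]; c=np.array(c)
print('tray',c.round(1),c.mean(0),np.linalg.norm(c-np.roll(c,-1,0),axis=1),np.degrees(np.arctan2(*(c[0]+c[3]-c[1]-c[2])[::-1])))
for n,z in(('top',3),('scene',3)):
    im=cv2.imread(f'pics/{n}0.png').astype(int); m=((im[...,1]>im[...,0]+60)&(im[...,1]>im[...,2]+60)).astype(np.uint8)
    N,l,st,ce=cv2.connectedComponentsWithStats(m)
    for i in range(1,N):
        if st[i,4]>60: print(n,ce[i].round(1),st[i,4],back(n,ce[i],z).round(1))
E
python3 fit.py
```

```text
holder [ 5.89086463e+02 -1.72021741e+02 -3.07440471e-01  1.35439489e+01
  7.71338810e-01  8.48497738e-01]
[[-0.46 -0.13]
 [-0.97 -0.63]
 [ 0.84  0.91]
 [-0.18 -0.38]
 [ 0.21  0.05]
 [-0.01  0.7 ]
 [ 0.18 -0.46]
 [ 0.19  0.38]
 [ 0.04  0.16]
 [-0.12 -0.58]]
knob [[ 579.09999964 -203.47441209   69.        ]]
board [[ 598.16506683 -143.42840296   58.        ]]
wing dir 85.11456070366552 44.50546131205897
tray [[590.6 255.4]
 [589.4 151. ]
 [507.4 153.2]
 [510.  255.7]] [549.36539808 203.83472521] [104.34946465  82.03481411 102.50491448  80.60063933] 88.97974005818826
top [355.7 129.4] 67 [ 813.1 -148.9]
top [ 63. 163.] 295 [705.6 713.9]
top [355.4 199.2] 209 [ 599.8 -145.1]
top [187.2 213.9] 189 [555.5 338.5]
top [254.7 215.3] 199 [552.1 144.7]
top [379.8 275.3] 752 [ 384.1 -209.9]
scene [533.3 167.1] 124 [695.9 724.7]
scene [411.1 175.3] 107 [552.4 338.7]
scene [240.9 195.2] 156 [ 399.7 -181. ]
scene [215.4 197.5] 87 [ 375.4 -253.2]
scene [359.2 192.9] 153 [549.2 146.4]
scene [309.8 304.8] 92 [ 824.5 -155.8]
scene [295.4 306.4] 75 [ 813.2 -187.7]
```

```bash
python3 - <<'E'
from h import *
# orthophotos: image right = world -y, up = +x ; 4px/mm... window 170(y) x 130(x)
out=[]
for n in('top','scene'):
    W,Hh,s=170,130,2.3
    y=212+75-np.arange(int(W*s))/s; x=615-np.arange(int(Hh*s))/s
    X,Y=np.meshgrid(x,y,indexing='ij')
    uv=proj(n,np.c_[X.ravel(),Y.ravel(),np.full(X.size,9)]).astype(np.float32).reshape(*X.shape,2)
    im=cv2.imread(f'pics/{n}0.png')
    o=cv2.remap(im,uv[...,0],uv[...,1],cv2.INTER_CUBIC)
    p=pt(549.4,203.8,np.pi/2,[[52,42,9],[-52,42,9],[-52,-42,9],[52,-42,9]])
    px=np.c_[(287-p[:,1])*s,(615-p[:,0])*s].astype(np.int32)
    o2=cv2.convertScaleAbs(o,alpha=1.6); cv2.polylines(o2,[px],True,(0,255,255),1); out.append(o2)
cv2.imwrite('pics/o1.png',np.hstack(out)); print(out[0].shape)
E
```

```text
(299, 390, 3)
```

View pics/o1.png

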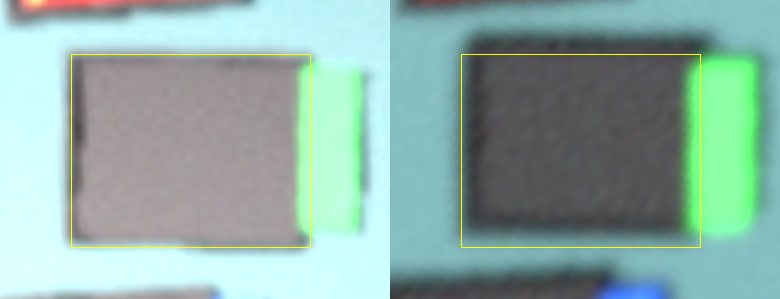

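Left panel (top): tray spans ortho columns 70–310, rows 55–243, centre about (550,204), yaw about 90°. Right panel (scene) is offset by a few mm, so I'll check again when hovering. Moving to the knob.

>>> jog_arm(dp=[[0.425, -0.9625, -0.075], [0.425, -0.9625, -0.075], [0.425, -0.9625, -0.075], [0.425, -0.9625, -0.075], [0.425, -0.9625, -0.075], [0.425, -0.9625, -0.075], [0.425, -0.9625, -0.075]], rotation=[[0, 0, -0.1], [0, 0, -0.1], [0, 0, -0.1], [0, 0, -0.1], [0, 0, -0.1], [0, 0, -0.1], [0, 0, -0.1]], grip=45, squeeze=40)

```text
clock: 0.98
tcp_pos: [400.5, 193.3, 219.7]
orientation: [-3.141, 0.001, 2.134]
wrist_force: [2.0, 0.1, 0.1]
gripper_width: 45.2
gripper_force: 0.0
```

>>> jog_arm(dp=[[0.4475, -0.999, -0.225], [0.4475, -0.999, -0.225], [0.4475, -0.999, -0.225], [0.4475, -0.999, -0.225], [0.4475, -0.999, -0.225], [0.4475, -0.999, -0.225], [0.4475, -0.999, -0.225], [0.4475, -0.999, -0.225], [0.4475, -0.999, -0.225], [0.4475, -0.999, -0.225]], rotation=[[0, 0, -0.104], [0, 0, -0.104], [0, 0, -0.104], [0, 0, -0.104], [0, 0, -0.104], [0, 0, -0.104], [0, 0, -0.104], [0, 0, -0.104], [0, 0, -0.104], [0, 0, -0.104]])

```text
clock: 2.22
tcp_pos: [578.7, -200.9, 130.0]
orientation: [-3.141, -0.002, 1.486]
wrist_force: [0.4, 0.7, 0.1]
gripper_width: 45.0
gripper_force: 0.0
```

>>> jog_arm(dp=[[0, 0, -0.15], [0, 0, -0.15], [0, 0, -0.15], [0, 0, -0.15]], rotation=[[0, 0, 0], [0, 0, 0], [0, 0, 0], [0, 0, 0]])

```text
clock: 2.72
tcp_pos: [580.6, -203.5, 72.7]
orientation: [3.137, 0.001, 1.484]
wrist_force: [0.3, -0.1, 1.0]
gripper_width: 44.7
gripper_force: 0.0
```

>>> jog_arm(dp=[[0, 0, 0], [0, 0, 0], [0, 0, 0], [0, 0, 0], [0, 0, 0]], rotation=[[0, 0, 0], [0, 0, 0], [0, 0, 0], [0, 0, 0], [0, 0, 0]], grip=5)

```text
clock: 3.35
tcp_pos: [581.2, -203.8, 71.5]
orientation: [3.136, 0.001, 1.483]
wrist_force: [3.0, -0.2, 6.0]
gripper_width: 11.0
gripper_force: 43.2
```

>>> jog_arm(dp=[[0.005, 0, 0], [0.005, 0, 0], [0.005, 0, 0], [0.005, 0, 0], [0.005, 0, 0], [0.005, 0, 0], [0.005, 0, 0], [0.005, 0, 0], [0.005, 0, 0], [0.005, 0, 0]], rotation=[[0, 0, 0.03], [0, 0, 0.06], [0, 0, 0.09], [0, 0, 0.12], [0, 0, 0.15], [0, 0, 0.18], [0, 0, 0.21], [0, 0, 0.21], [0, 0, 0.21], [0, 0, 0.21]])

```text
clock: 4.6
tcp_pos: [581.8, -203.8, 71.5]
orientation: [-3.141, 0.002, 2.803]
wrist_force: [-0.2, 0.4, 9.1]
gripper_width: 11.6
gripper_force: 43.2
```

```bash
python3 - <<'E'
from h import *
o=monitor.get_obs(); print(o['wrist_force'],o['wrist_torque'],o['tcp_pos'],o['joint_positions'])
c=save('top','pics/top1.png'); d=save('scene','pics/scene1.png')
a=cv2.resize(c['pixels'][160:245,310:420],(390,300),interpolation=cv2.INTER_CUBIC);b=cv2.resize(d['pixels'][195:270,215:320],(400,300),interpolation=cv2.INTER_CUBIC)
cv2.imwrite('pics/v1.png',np.hstack([a,b]))
E
```

```text
[-0.24563191  0.41115019  9.06851594] [0.01466126 0.14175782 0.15863522] [ 581.84717315 -203.77564334   71.52862765] [ 0.44646535  0.93529791 -0.33388643  1.70934018  0.50242014  0.58067061
  1.04559262]
```

>>> jog_arm(dp=[[-0.006, -0.018, 0.002], [-0.012, -0.036, 0.004], [-0.018, -0.055, 0.004], [-0.024, -0.073, 0.004], [-0.029, -0.091, 0.004], [-0.029, -0.091, 0.004], [-0.029, -0.091, 0.004], [-0.029, -0.091, 0.004], [-0.029, -0.091, 0.004]], rotation=[[0, 0, 0], [0, 0, 0], [0, 0, 0], [0, 0, 0], [0, 0, 0], [0, 0, 0], [0, 0, 0], [0, 0, 0], [0, 0, 0]])

```text
clock: 5.82
tcp_pos: [571.2, -237.1, 71.6]
orientation: [3.136, 0.002, 2.803]
wrist_force: [6.1, 4.5, -1.4]
gripper_width: 11.0
gripper_force: 42.0
```

```bash
python3 - <<'E'
from h import *
c=save('top','pics/top1.png'); d=save('scene','pics/scene1.png')
a=cv2.resize(c['pixels'][160:245,310:420],(390,300),interpolation=cv2.INTER_CUBIC);b=cv2.resize(d['pixels'][195:270,215:320],(400,300),interpolation=cv2.INTER_CUBIC)
cv2.imwrite('pics/v1.png',np.hstack([a,b]))
E
```

```text
(no output)
```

View pics/v1.png

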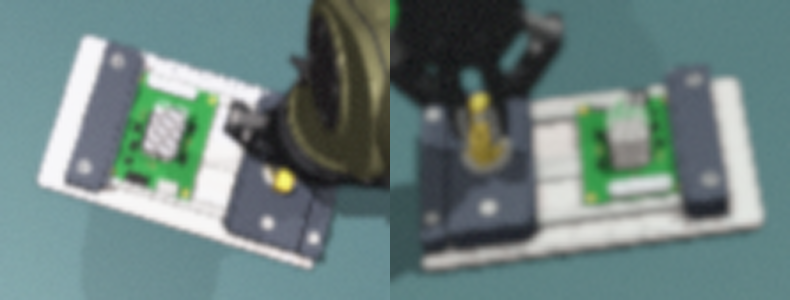

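Jaw sits against its end block (left crop around (270,220)) and the board still lies level in the fixed jaw. Release and go to the board.

>>> jog_arm(dp=[[0, 0, 0], [0, 0, 0], [0, 0, 0], [0, 0, 0.075], [0, 0, 0.15], [0, 0, 0.15], [0, 0, 0.15]], rotation=[[0, 0, 0], [0, 0, 0], [0, 0, 0], [0, 0, 0], [0, 0, 0], [0, 0, 0], [0, 0, 0]], grip=32)

```text
clock: 6.8
tcp_pos: [568.5, -240.1, 131.1]
orientation: [-3.141, -0.001, 2.802]
wrist_force: [-0.2, -0.1, 0.4]
gripper_width: 32.0
gripper_force: 0.0
```

>>> jog_arm(dp=[[0.0785, 0.24, 0], [0.0785, 0.24, 0], [0.0785, 0.24, 0], [0.0785, 0.24, 0], [0.0785, 0.24, 0], [0.0785, 0.24, -0.09], [0.0785, 0.24, -0.18], [0.0785, 0.24, -0.186], [0.0785, 0.24, -0.186], [0.0785, 0.24, -0.186]], rotation=[[0, 0, 0.005], [0, 0, 0.005], [0, 0, 0.005], [0, 0, 0.005], [0, 0, 0.005], [0, 0, 0.005], [0, 0, 0.005], [0, 0, 0.005], [0, 0, 0.005], [0, 0, 0.005]], grip=48)

```text
clock: 8.05
tcp_pos: [601.8, -144.2, 58.8]
orientation: [3.141, 0.003, 2.833]
wrist_force: [-0.1, -0.8, -0.2]
gripper_width: 48.0
gripper_force: 0.0
```

>>> jog_arm(dp=[[0, 0, 0], [0, 0, 0], [0, 0, 0], [0, 0, 0], [0, 0, 0], [0, 0, 0]], rotation=[[0, 0, 0], [0, 0, 0], [0, 0, 0], [0, 0, 0], [0, 0, 0], [0, 0, 0]], grip=15)

```text
clock: 8.8
tcp_pos: [601.5, -143.9, 58.4]
orientation: [3.141, 0.002, 2.834]
wrist_force: [-1.0, -0.7, 6.1]
gripper_width: 23.1
gripper_force: 40.9
```

>>> jog_arm(dp=[[-0.004, -0.012, 0.001], [-0.008, -0.024, 0.001], [-0.0113, -0.036, 0.001], [-0.0113, -0.036, 0.001], [-0.0113, -0.036, 0.001]], rotation=[[0, 0, 0], [0, 0, 0], [0, 0, 0], [0, 0, 0], [0, 0, 0]])

```text
clock: 9.43
tcp_pos: [597.4, -157.3, 58.4]
orientation: [3.139, 0.002, 2.834]
wrist_force: [1.3, 2.8, 6.4]
gripper_width: 23.1
gripper_force: 40.9
```

>>> jog_arm(dp=[[0, 0, 0.03], [0, 0, 0.1], [0, 0, 0.2], [0, 0, 0.2], [0, 0, 0.2]], rotation=[[0, 0, 0], [0, 0, 0], [0, 0, 0], [0, 0, 0], [0, 0, 0]])

```text
clock: 10.05
tcp_pos: [595.1, -159.1, 137.2]
orientation: [-3.14, -0.002, 2.833]
wrist_force: [-0.1, 0.3, -0.4]
gripper_width: 22.8
gripper_force: 40.0
```

>>> jog_arm(dp=[[-0.1125, 0.905, 0], [-0.1125, 0.905, 0], [-0.1125, 0.905, 0], [-0.1125, 0.905, 0], [-0.1125, 0.905, 0], [-0.1125, 0.905, 0], [-0.1125, 0.905, 0], [-0.1125, 0.905, -0.1], [-0.1125, 0.905, -0.17], [-0.1125, 0.905, -0.17], [-0.1125, 0.905, -0.17], [-0.1125, 0.905, -0.17]], rotation=[[0, 0, -0.03], [0, 0, -0.06], [0, 0, -0.09], [0, 0, -0.12], [0, 0, -0.15], [0, 0, -0.18], [0, 0, -0.201], [0, 0, -0.201], [0, 0, -0.201], [0, 0, -0.201], [0, 0, -0.201], [0, 0, -0.201]])

```text
clock: 11.55
tcp_pos: [552.0, 203.9, 70.7]
orientation: [3.14, -0.001, 1.571]
wrist_force: [-0.0, 0.4, -1.0]
gripper_width: 22.9
gripper_force: 40.0
```

```bash
python3 - <<'E'
from h import *
o=monitor.get_obs(); print(o['tcp_pos'],o['orientation'])
c=save('top','pics/top2.png'); d=save('scene','pics/scene2.png')
a=cv2.resize(c['pixels'][185:255,200:270],(390,390),interpolation=cv2.INTER_CUBIC);b=cv2.resize(d['pixels'][155:215,330:410],(400,300),interpolation=cv2.INTER_CUBIC)
cv2.imwrite('pics/v2.png',np.hstack([a,cv2.copyMakeBorder(b,0,90,0,0,0)]))
E
```

```text
[551.99030876 203.91199155  70.69523639] [ 3.13972233e+00 -6.11739986e-04  1.57083031e+00]
```

View pics/v2.png

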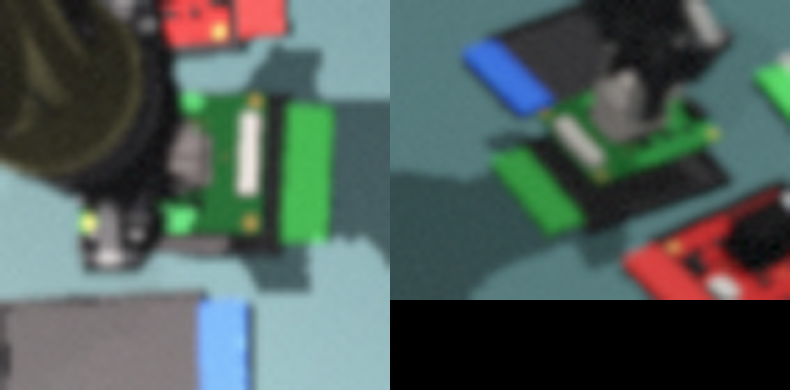

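```bash
python3 - <<'E'
from h import *
k=390/70
T=lambda x,y:((x+.5)/k-.5+200,(y+.5)/k-.5+185); S=lambda x,y:((x-390+.5)/5-.5+330,(y+.5)/5-.5+155)
for nm,u in(('rt',(261,95)),('rb',(261,234))): print('board top',nm,back('top',T(*u),38.7).round(1))
for nm,u in(('tag/tray',(283,100)),('tray rb',(281,252))): print('tray top',nm,back('top',T(*u),9).round(1))
for nm,u in(('left(-x,-y)',(543,112)),('near(+x,-y)',(602,181)),('right(+x,+y)',(718,135))): print('board scene',nm,back('scene',S(*u),38.7).round(1))
for nm,u in(('near z0',(585,236)),('right z0',(731,183))): print('tray scene',nm,back('scene',S(*u),0).round(1),back('scene',S(*u),9).round(1))
print('expected board corners at TCP', pt(552,203.9,-np.pi/2,[[45,35,38.7],[45,-35,38.7],[-45,35,38.7]])[:,:2])
E
```

```text
board top rt [585.3 162.8]
board top rb [515.4 160. ]
tray top tag/tray [588.1 157.3]
tray top tray rb [509.6 155.4]
board scene left(-x,-y) [521.  163.4]
board scene near(+x,-y) [589.  162.3]
board scene right(+x,+y) [585.5 247. ]
tray scene near z0 [592.2 153.3] [599.5 147.6]
tray scene right z0 [592.5 259. ] [599.8 252.1]
expected board corners at TCP [[587.  158.9]
 [517.  158.9]
 [587.  248.9]]
```

```bash
python3 - <<'E'
from h import *
def prof(f,n,z,axis,rng,lo,hi,ch):
    im=cv2.imread(f).astype(np.float32)
    t=np.arange(lo,hi,.5); a=np.linspace(*rng,60); A,B=np.meshgrid(t,a,indexing='ij')
    X,Y=(A,B) if axis=='x' else (B,A)
    uv=proj(n,np.c_[X.ravel(),Y.ravel(),np.full(X.size,z)]).astype(np.float32).reshape(*X.shape,2)
    v=cv2.remap(im,uv[...,0],uv[...,1],cv2.INTER_LINEAR)
    v=(v[...,2]-v[...,0]) if ch=='rb' else v[...,ch]
    return t,v.mean(1)
def show(lbl,*a):
    t,v=prof(*a); print(lbl,t[0],' '.join(f'{int(q)}' for q in v[::4]),'step2')
for n in('top','scene'):
    f=f'pics/{n}0.png'
    show(n+' xmax',f,n,9,'x',(175,245),580,606,2 if 0 else 1)
    show(n+' xmin',f,n,9,'x',(175,245),494,520,1)
    show(n+' ymax',f,n,9,'y',(520,580),240,268,1)
    show(n+' ymin/tag',f,n,9,'y',(525,575),130,170,2)
    f=f'pics/{n}2.png'
    show(n+' board ymin',f,n,38.7,'y',(525,580),148,174,1)
    show(n+' board xmax',f,n,38.7,'x',(163,175),574,600,1)
    show(n+' board xmin',f,n,38.7,'x',(163,175),504,530,1)
E
```

```text
top xmax 580.0 92 91 90 87 86 92 112 131 146 153 155 155 153 step2
top xmin 494.0 163 166 166 165 163 156 141 121 107 99 100 100 100 step2
top ymax 240.0 97 97 97 97 94 87 73 67 80 109 137 153 161 164 step2
top ymin/tag 130.0 84 87 103 111 114 114 115 115 115 115 114 113 109 104 100 99 99 98 99 99 step2
top board ymin 148.0 155 120 82 55 49 58 83 121 158 187 193 185 164 step2
top board xmax 574.0 178 163 143 132 124 119 112 110 114 125 133 140 149 step2
top board xmin 504.0 90 63 49 43 45 59 84 107 122 124 120 115 113 step2
scene xmax 580.0 52 52 52 52 51 49 47 45 47 56 72 88 101 step2
scene xmin 494.0 59 69 81 93 102 107 107 102 93 80 66 54 47 step2
scene ymax 240.0 51 50 48 45 41 41 45 56 72 87 100 109 114 117 step2
scene ymin/tag 130.0 62 70 78 84 87 88 88 88 88 87 84 79 72 65 59 55 53 53 52 52 step2
scene board ymin 148.0 52 52 54 59 68 80 95 110 125 138 146 148 144 step2
scene board xmax 574.0 122 114 108 104 101 97 91 81 66 52 41 34 30 step2
scene board xmin 504.0 105 104 102 98 92 87 84 86 91 95 99 105 113 step2
```

Board edges relative to the tray edges agree in both cameras: it needs about -1.5 mm in x and +1 mm in y. Lowering.

>>> jog_arm(dp=[[-0.004, 0.0025, 0], [-0.004, 0.0025, -0.03], [-0.004, 0.0025, -0.05], [-0.004, 0.0025, -0.06], [-0.004, 0.0025, -0.07], [-0.004, 0.0025, -0.076], [-0.004, 0.0025, -0.08], [-0.004, 0.0025, -0.083], [-0.004, 0.0025, -0.083], [-0.004, 0.0025, -0.083]], rotation=[[0, 0, 0], [0, 0, 0], [0, 0, 0], [0, 0, 0], [0, 0, 0], [0, 0, 0], [0, 0, 0], [0, 0, 0], [0, 0, 0], [0, 0, 0]])

```text
clock: 12.9
tcp_pos: [549.7, 204.8, 37.4]
orientation: [3.141, -0.0, 1.571]
wrist_force: [-0.5, -0.2, 5.7]
gripper_width: 23.2
gripper_force: 40.9
```

Contact comes at TCP z 37.4, which is exactly floor height. Release and rise.

>>> jog_arm(dp=[[0, 0, 0.001], [0, 0, 0.001], [0, 0, 0.001], [0, 0, 0.001], [0, 0, 0.05], [0, 0, 0.15], [0, 0, 0.25], [-0.1, -0.3, 0.35], [-0.1, -0.6, 0.35], [-0.1, -0.6, 0.35], [-0.1, -0.6, 0.35], [-0.1, -0.6, 0.35]], rotation=[[0, 0, 0], [0, 0, 0], [0, 0, 0], [0, 0, 0], [0, 0, 0], [0, 0, 0], [0, 0, 0], [0, 0, 0], [0, 0, 0], [0, 0, 0], [0, 0, 0], [0, 0, 0]], grip=36)

```text
clock: 14.4
tcp_pos: [508.9, -42.6, 178.2]
orientation: [3.14, 0.004, 1.559]
wrist_force: [-0.1, 1.3, -1.0]
gripper_width: 36.1
gripper_force: 0.0
```

```bash
python3 - <<'E'
from h import *
c=save('top','pics/top3.png'); d=save('scene','pics/scene3.png')
a=cv2.resize(c['pixels'][185:255,200:270],(390,390),interpolation=cv2.INTER_CUBIC);b=cv2.resize(d['pixels'][155:255,220:410],(400,210),interpolation=cv2.INTER_CUBIC)
cv2.imwrite('pics/v3.png',np.hstack([a,cv2.copyMakeBorder(b,0,180,0,0,0)]))
E
```

```text
(no output)
```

View pics/v3.png

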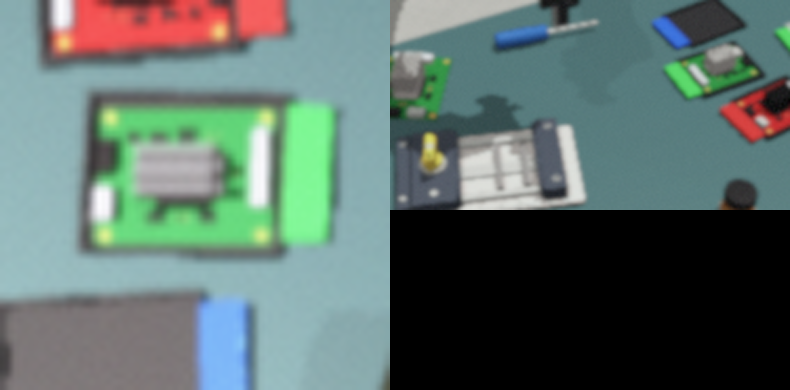

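The board lies flat inside the green-tagged tray (crop (185,172)) with an even dark margin. The jaw is back and the knob is turned across.

```bash
python3 -c "
from cell import job; print(job.job_done())"
```

```text
the job is handed in; nothing more can be done
None
```

The job is handed in, but no verdict came back: the last pictures show the green board flat in the green-tagged tray and the jaw at its stop, and I turned the knob to about 1.5 rad; nothing else was touched.

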